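# Refit the lamp dimmer's knob and hold it pressed

## Robot

A 6-joint arm with a two-finger parallel gripper is mounted at the origin on the work surface. World frame = base frame: x ahead of the robot, y to its left, z up, the work surface at z = 0. Lengths are in m, angles in rad, forces in N, time in s.
With the tool pointing down it reaches from about 0.375 to 0.9 m from the base axis. Payload 3.1 kg.
Tool frame: the origin (TCP) lies at the very end of the fingers, on their centre line; the grasp point (between the pads) lies 19 mm behind it; z points along the fingers, y is the direction in which the jaws open and shut (so a half turn about z gives the same grasp; the last joint's range is limited). The gripper opens to 87 mm and grips with 3 to 60 N. Pads are 19 mm wide; open, the fingers measure 117 mm over their backs; the gripper's body (75 mm by 190 mm) begins 51 mm behind the grasp point.
Start: joints at [-1.355, 0.527, 1.433, -0, 1.181, -0.178], TCP at [0.24, -0.577, 0.223] pointing down, gripper open.
Joint ranges: [-3.08, 3.08], [-0.75, 2.2], [0.22, 2.44], [-1.43, 4.57], [0, 2.65], [-2.85, 2.85]. Speed limits (rad/s): [2.79, 2.79, 3.14, 3.14, 3.14, 3.14].

## Interface

Orientations are given as a unit quaternion [x, y, z, w].
In Python, from rig import robot gives the robot as it stands. The module is installed in compiled form; this text tells all that it offers.
- The arm moves only by the tool send_rows, never from a script. Its argument "deltas" is a list of rows, each an object of numbers: "tx", "ty", "tz": the shift along the tool's x, y, z in cm; "rx", "ry", "rz": the turn, a rotation vector about the tool's x, y, z in rad. A call has 1 to 5 rows; each row is the pose to reach, as a shift and turn from the pose commanded when the call began, along the tool's axes at that moment; what a row does not reach only later rows make up. A row lasts 1/12 s, in which the tool goes at most 41.7 mm and 7.16 degrees, less where a joint would pass 70% of its speed; a pose out of reach is approached as far as the arm can. A call with a gripper value outside its range is refused whole. "claw" is the finger opening in cm, from 0 to 8.7, set as the call begins (left out, the last holds). The fingers move at their own pace and stop on an object; "squeeze" is the grip in N (left out, the last holds). Time passes only in rows, so rows that repeat a pose let the fingers close. It gives the time, the measured TCP pose, the force and the opening at its end, in the units of the state.
- robot.get_obs(): the state, without advancing time (a new reading comes with each control period).
- robot.camera(name): name is "side" or "top"; returns a dict with "color" (400x640x3 uint8, red, green, blue), "z_map" (400x640 float32, m along the optical axis (not along the pixel's ray), 0 where there is no reading), "intrinsics" (3x3 intrinsics, pixels), "distortion" ([k1, k2, p1, p2, k3] as OpenCV has them; the pictures are not rectified), "R" (3x3) and "t" (3): a world point X has camera coordinates R X + t. Camera axes: x right, y down, z forward; pixel columns grow to the right and rows downward; lengths in m; the calibration is good to about 2 mm. A picture is of the moment at which its call begins.
- robot.hand_in(): hands the job in, once; it reports no verdict.
Trained networks look in the newest picture that a camera, given by its name, has taken for a name from the list of things; names that differ only in an ending like _2 or _b are one class to them, and where a whole thing is asked for, a point or a joint stands for the part that bears it (a point fixed in the world has none). Each returns a list of dicts, best first, with "p" (0 to 1); they miss things now and then, are a little off and sometimes report something else, mostly with a low value. They report only what shows in the picture. A call takes as long as a camera call. They do not tell look-alikes from the thing itself.
- robot.outline_of(label, camera): "pixels" (400x640 bool, what is visible of it) and "xy" ([column, row] in pixels, amid what is visible of it).
- robot.tip_of(label, camera): "xy" ([column, row] in pixels: a listed point, or the origin of a listed thing).
The state is a dict: "time": time; "q": joint angles; "joint_velocities": joint speeds; "joint_torque": joint torques, N m; "position": TCP position; "tool_rot": TCP orientation; "ft_force": force on the tool from outside, world axes, zero at the start; "moment": the same for the moment, N m; "grip_width": finger opening in m.
Only numpy, scipy, OpenCV 4.12 (cv2) and the standard library are available. Lean on these libraries where they do the work, as an engineer would, in place of code of your own. Each camera call takes 0.05 s, during which the arm holds its last target.

## Task

The black pointer knob has come off the lamp dimmer: pick it up from the desk, turn it so that its D-shaped bore matches the bare D-shaft on the dimmer (nose over the steel tab), and push it fully home on the shaft. Then, to pair the lamp, press the knob down against the dimmer's spring to the stop, and finish like that: still gripping the knob and keeping it pressed down. Leave everything else on the desk where it is.

Things in the scene. Friction and masses are not known exactly. Their poses are not given: they have to be found in the camera images.
- knob_center (a point): loose black pointer knob, standing bore-down on the desk, about 45 g: a bar 38 mm long (x -20 to +18), 26 mm wide (y +-13, parallel flat sides to grip), 36 mm high, with a wedge nose pointed at x +31 mm; the other end is square. Point: on the bore's axis, half-way up (18 mm). x to the nose, z up. A thin steel line on top runs to the nose.
- knob_bore (a point): mouth of the knob's D-shaped bore: on its axis, in the plane of the underside; axes as knob_center. The bore opens downwards, is 17 mm deep and 15.6 mm across, with one flat, on the nose (+x) side, 3.8 mm from the axis. It clears the shaft by 0.8 mm all round, so the knob fits in one heading only, to within about 0.2 rad.
- knob_nose (a point): a point near the tip of the knob's nose, 30 mm from the bore's axis along +x, 18 mm above the underside
- shaft_seat (a point): foot of the dimmer's upright bare steel D-shaft: on its axis, on top of the round steel shoulder (24 mm across, 3 mm thick) that the knob's underside comes to rest on; unpressed 45 mm above the desk, 10 mm above the dimmer's top. z up, x out of the shaft's flat. A steel tab, 7 mm wide, on the shoulder reaches 36 mm out along +x; the fitted knob's nose lies over it.
- shaft_tip (a point): centre of the top end of the D-shaft, 14 mm above shaft_seat; same axes. The shaft is 14 mm in diameter, its flat 3 mm from the axis on the +x side; its top 1.8 mm is tapered.
- plunger (a joint): how far the shaft, with its shoulder, is pressed down into the dimmer: 0 m when up, 0.006 m at the stop. Spring-loaded: about 2.9 N to start it, about 9.8 N at the stop. It springs back up when let go.
- shaft (a joint): angle of the shaft about its upright axis in the dimmer (rad, anticlockwise from above positive, 0 = flat towards the dimmer's own +x, limits -1.6 and 1.6). A stiff dimmer: friction holds it at about 0.12 N m; it may be turned.
- dimmer: the wireless lamp dimmer, a flat aluminium box fixed to the desk, 110 (x) x 100 (y) x 35 mm high, the D-shaft at the middle of its top. Origin at the centre of its underside.
- sharpener: small metal pencil sharpener, 25 x 16 x 12 mm, loose on the desk; a bystander. Origin at the centre of its underside.
- eraser: white block eraser in a card sleeve, 46 x 22 x 13 mm, loose on the desk; a bystander. Origin at the centre of its underside.
- cup: white porcelain cup, 76 mm wide at the rim, 75 mm high, loose on the desk; a bystander. Origin at the centre of its underside.
- tape: translucent tape dispenser with a roll, 130 x 50 mm, 74 mm high, loose on the desk; a bystander. Origin at the centre of its underside.
- clipboard: aluminium clipboard with a spring clip, 315 x 230 mm, 25 mm high at the clip, loose on the desk; a bystander. Origin at the centre of its underside.
- protractor: green plastic protractor, a flat half ring 100 mm across, 3 mm thick, loose on the desk; a bystander. Origin at the middle of its straight edge, on the underside.
Things that resemble listed ones, but are neither listed nor needed, are in the scene too. What is meant by the part that bears knob_center is not red, and is the larger of those in its own colour.

How it is judged:
By the outcome, as a careful person would: the job done as asked, in the order asked, and still so for the second after the job is handed in, while the arm keeps its last pose, push and grip.
It also fails if it takes over 38 s, if anything falls off the work surface, if the arm or the gripper's body presses on something with over 40 N, if the wrist force passes 120 N, or if a joint passes its speed limit or range.

## Working session

There is one attempt and no reset: what is moved stays moved. The work goes in short steps, Python scripts to look and compute and a tool call to move; the robot and the scene stay as the last step left them, time stands still between calls to the robot, and variables do not carry over. Pictures are saved under pics/ and viewed, and the job is handed in when it is done.

Besides the shell and the picture viewer there is one more tool, called after "Request:" as name(argument=value, ...), one argument or row to a line, values as JSON. send_rows: Moves the arm, as the interface text tells. Its arguments: {"type":"object","properties":{"deltas":{"type":"array","items":{"type":"object","properties":{"tx":{"type":"number"},"ty":{"type":"number"},"tz":{"type":"number"},"rx":{"type":"number"},"ry":{"type":"number"},"rz":{"type":"number"}}}},"claw":{"type":"number"},"squeeze":{"type":"number"}},"required":["deltas"]}

```bash
mkdir -p pics
cat > h.py <<'E'
import numpy as np, cv2
from rig import robot
def world(c,uv,z=None,depth=None):
    K=np.array(c["intrinsics"]);D=np.array(c["distortion"],float)
    n=cv2.undistortPoints(np.array([[uv]],float),K,D)[0,0]
    d=np.array([n[0],n[1],1.0]);R=np.array(c["R"]);t=np.array(c["t"])
    o=-R.T@t; w=R.T@d
    s=depth if depth is not None else (z-o[2])/w[2]
    return o+s*w
def proj(c,X):
    R=np.array(c["R"]);t=np.array(c["t"])
    p,_=cv2.projectPoints(np.array(X,float).reshape(-1,3),cv2.Rodrigues(R)[0],t,np.array(c["intrinsics"]),np.array(c["distortion"],float))
    return p[:,0]
def save(c,n,box=None,s=1):
    im=c["color"][:,:,::-1]
    if box: im=im[box[1]:box[3],box[0]:box[2]]
    im=cv2.resize(im,None,fx=s,fy=s,interpolation=cv2.INTER_CUBIC) if s!=1 else im
    cv2.imwrite("pics/"+n,im)
E
python3 - <<'E'
from h import *
o=robot.get_obs();print({k:np.round(v,3).tolist() for k,v in o.items()})
for n in("top","side"):
    c=robot.camera(n);save(c,n+"0.png")
    for l in("knob_center","knob_nose","shaft_tip","shaft_seat","dimmer"):
        for r in robot.tip_of(l,n): print(n,l,np.round(r["xy"],1),round(r["p"],2))
    print(np.array(c["R"]).round(2).tolist(),np.array(c["t"]).round(3))
E
```

```text
{'time': 0.0, 'q': [-1.354, 0.528, 1.434, -0.0, 1.181, -0.178], 'joint_velocities': [0.001, -0.002, -0.002, 0.0, -0.0, -0.0], 'joint_torque': [0.0, -44.004, -17.659, 0.063, 0.058, -0.0], 'position': [0.24, -0.576, 0.222], 'tool_rot': [0.981, 0.196, -0.0, -0.001], 'ft_force': [0.836, 0.194, 0.087], 'moment': [0.007, -0.023, 0.006], 'grip_width': 0.087}
top knob_center [244.2 217.1] 0.71
top knob_center [250.6 195.1] 0.63
top knob_center [243.1 217.7] 0.56
top knob_center [248.6 240.2] 0.47
top knob_nose [267.8 143.9] 0.69
top knob_nose [238.1 210.1] 0.66
top knob_nose [246.4 195.3] 0.54
top knob_nose [236.7 240.9] 0.41
top shaft_tip [350.2 219.7] 0.42
top shaft_seat [350.3 217.7] 0.41
top dimmer [349.2 220.6] 0.87
top dimmer [333.6 142.6] 0.63
[[-0.01, -1.0, -0.01], [-1.0, 0.01, -0.05], [0.05, 0.01, -1.0]] [-0.012  0.566  1.215]
side knob_center [273.4 306.8] 0.92
side knob_center [309.  321.6] 0.67
side knob_center [252.7 276.9] 0.56
side knob_nose [258.8 302.2] 0.91
side knob_nose [295.  327.7] 0.8
side knob_nose [253.9 285.3] 0.48
side shaft_tip [180.3 300.4] 0.42
side shaft_tip [366.2 213. ] 0.41
side shaft_seat [368.7 215.5] 0.38
side dimmer [366.2 227.8] 0.86
[[-0.78, -0.63, -0.02], [-0.36, 0.47, -0.81], [0.51, -0.62, -0.59]] [0.437 0.288 0.678]
```

```bash
ls pics
```

```text
side0.png
top0.png
```

View pics/top0.png

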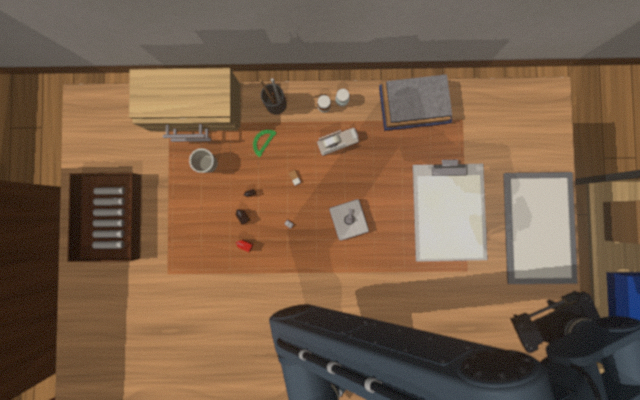

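View pics/side0.png

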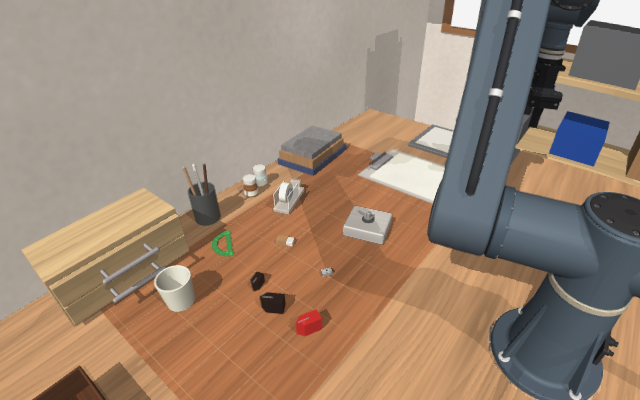

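Three look-alikes in the top view: a larger black one at (242,216), a smaller black one at (250,193) and a red one at (245,245). The larger black one fits the description. I'll confirm it in an enlarged crop and measure.

Run:
```python
from h import *
ct=robot.camera("top");cs=robot.camera("side")
a=ct["color"][175:255,225:265,::-1];b=ct["color"][195:245,325:375,::-1];d=cs["color"][262:342,240:330,::-1];e=cs["color"][195:250,335:400,::-1]
f=lambda i,w,h:cv2.resize(i,(w,h),interpolation=cv2.INTER_CUBIC)
cv2.imwrite("pics/crop1.png",np.vstack([np.hstack([f(a,150,300),f(b,300,300)]+[np.zeros((300,180,3),np.uint8)]),np.hstack([f(d,315,280),f(e,315,280)])]))
np.savez("c0.npz",tc=ct["color"],tz=ct["z_map"],sc=cs["color"],sz=cs["z_map"],K=ct["intrinsics"],D=ct["distortion"],R=ct["R"],t=ct["t"],sK=cs["intrinsics"],sD=cs["distortion"],sR=cs["R"],st=cs["t"])
for n,c in(("top",ct),("side",cs)):
    print(n,"f",np.array(c["intrinsics"])[0,0], "origin",-np.array(c["R"]).T@np.array(c["t"]))
    for l in("knob_center","dimmer","shaft_tip"):
        for i,r in enumerate(robot.outline_of(l,n)):
            m=r["pixels"]; ys,xs=np.nonzero(m)
            P=np.array([world(c,(x,y),depth=c["z_map"][y,x]) for x,y in zip(xs,ys) if c["z_map"][y,x]>0])
            print(n,l,round(r["p"],2),np.round(r["xy"],1),m.sum(),"med",np.median(P,0).round(3),"zmax",np.percentile(P[:,2],[5,50,95]).round(3))
            np.save(f"m_{n}_{l}_{i}.npy",P)
```

```text
top f 376.7473110368409 origin [ 0.50306282 -0.03329188  1.24233978]
top knob_center 0.41 [251.9 194.1] 59 med [0.57  0.212 0.026] zmax [0.015 0.026 0.03 ]
top dimmer 0.77 [351.7 220.7] 1087 med [ 0.483 -0.106  0.035] zmax [0.03  0.035 0.044]
top dimmer 0.26 [240.8 218.4] 140 med [0.493 0.236 0.036] zmax [0.005 0.036 0.04 ]
top shaft_tip 0.6 [352.8 215.6] 79 med [ 0.486 -0.109  0.045] zmax [0.034 0.045 0.059]
side f 365.9304344738416 origin [0.09759951 0.55990138 0.6403247 ]
side knob_center 0.83 [272.5 302.4] 483 med [0.492 0.245 0.028] zmax [-0.     0.028  0.036]
side knob_center 0.71 [256.6 279.6] 218 med [0.567 0.219 0.02 ] zmax [-0.001  0.02   0.026]
side dimmer 0.85 [366.9 222. ] 1328 med [ 0.473 -0.086  0.033] zmax [0.009 0.033 0.043]
side dimmer 0.15 [272.8 301.1] 425 med [0.493 0.245 0.031] zmax [0.004 0.031 0.036]
side shaft_tip 0.42 [365.7 214.6] 50 med [ 0.481 -0.102  0.045] zmax [0.043 0.045 0.058]
```

View pics/crop1.png

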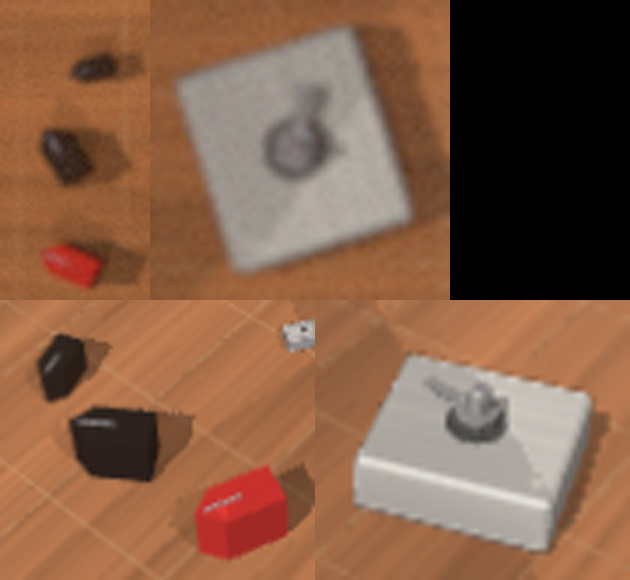

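The crop shows the larger black knob at top (242,216), side (272,302), with its nose towards up-left in the top view. The small black one is at top (250,193) and the red one at (245,245). On the dimmer, the tab points up and slightly right in the top view. Next I fit the poses by silhouette.

```bash
cat > fit.py <<'E'
from h import *
from scipy.optimize import minimize
z=np.load("c0.npz")
T=dict(color=z["tc"],z_map=z["tz"],intrinsics=z["K"],distortion=z["D"],R=z["R"],t=z["t"])
S=dict(color=z["sc"],z_map=z["sz"],intrinsics=z["sK"],distortion=z["sD"],R=z["sR"],t=z["st"])
def dark(c,box,thr):
    m=np.zeros(c["color"].shape[:2],np.uint8);x0,y0,x1,y1=box
    im=c["color"][y0:y1,x0:x1].astype(int)
    m[y0:y1,x0:x1]=((im.max(2)<thr)&(im[...,0]-im[...,2]<35))
    n,l,st,_=cv2.connectedComponentsWithStats(m,connectivity=4)
    k=1+np.argmax(st[1:,4]);return (l==k)
poly=np.array([[-20,-13],[18,-13],[31,0],[18,13],[-20,13]])/1000
def mask(c,p,sub=8):
    x,y,a=p;R=np.array([[np.cos(a),-np.sin(a)],[np.sin(a),np.cos(a)]])
    q=poly@R.T+[x,y];X=np.vstack([np.c_[q,np.zeros(5)],np.c_[q,np.full(5,.036)]])
    h=cv2.convexHull(proj(c,X).astype(np.float32))[:,0]
    s=4;im=np.zeros((400*s,640*s),np.uint8)
    cv2.fillConvexPoly(im,np.round((h+.5)*s*16-8).astype(np.int32),255,shift=4)
    return cv2.resize(im,(640,400),interpolation=cv2.INTER_AREA)/255.
mt=dark(T,(228,203,256,230),75);ms=dark(S,(255,285,292,318),70)
print(mt.sum(),ms.sum())
def cost(p,w=(1,1)):
    return w[0]*np.abs(mask(T,p)-mt).sum()/mt.sum()+w[1]*np.abs(mask(S,p)-ms).sum()/ms.sum()
for w in((1,1),(1,0),(0,1)):
    best=None
    for a in np.arange(-3.1,3.1,.3):
        r=minimize(lambda u:cost((u[0],u[1],u[2]/20),w),[.492,.24,a*20],method="Nelder-Mead",options=dict(initial_simplex=[[.492,.24,a*20],[.50,.24,a*20],[.492,.25,a*20],[.492,.24,a*20+5]],maxiter=150))
        if best is None or r.fun<best[0]: best=(r.fun,r.x[0],r.x[1],r.x[2]/20)
    print(w,np.round(best,4))
    if w==(1,1):P=best[1:]
# dimmer cloud
for n,c,box in(("top",T,(325,195,375,245)),("side",S,(335,195,400,250))):
    xs,ys=np.meshgrid(range(box[0],box[2]),range(box[1],box[3]))
    pts=np.array([world(c,(x,y),depth=c["z_map"][y,x]) for x,y in zip(xs.ravel(),ys.ravel())])
    tip=pts[pts[:,2]>.053];sh=pts[(pts[:,2]>.0405)]
    box_=pts[(pts[:,2]>.031)&(pts[:,2]<.039)]
    print(n,"tip",len(tip),tip.mean(0).round(4),"dimmer rect",cv2.minAreaRect((box_[:,:2]*1000).astype(np.float32)))
    ctr=tip.mean(0)[:2];v=sh[:,:2]-ctr;rr=np.hypot(*v.T);k=rr>.015
    print("tab pts",k.sum(),"az",np.arctan2(*(v[k].mean(0)[::-1])),"rmax",rr.max(), "z",sh[k][:,2].mean())
R=[]
for c,m in((T,mt),(S,ms)):
    im=c["color"][:,:,::-1].copy();e=(mask(c,P)>.5).astype(np.uint8)
    im=cv2.resize(im,None,fx=4,fy=4);e=cv2.resize(e,None,fx=4,fy=4,interpolation=0)
    cc,_=cv2.findContours(e,0,1);cv2.drawContours(im,cc,-1,(0,255,0),1)
    x,y=np.argwhere(m).mean(0)[::-1]*4;x=int(x);y=int(y);R.append(im[y-120:y+120,x-120:x+120])
cv2.imwrite("pics/fit1.png",np.hstack(R))
E
python3 fit.py
```

```text
83 409
(1, 1) [0.9869 0.4941 0.2365 0.6989]
(1, 0) [ 0.769   0.4943  0.2402 -2.2183]
(0, 1) [0.1756 0.4939 0.2385 0.497 ]
top tip 26 [ 0.4917 -0.0691  0.6504] dimmer rect ((481.6033630371094, -105.33482360839844), (109.07624053955078, 99.52609252929688), 16.662216186523438)
tab pts 80 az -1.6277561173875252 rmax 0.08802212850089683 z 0.24196906428127676
side tip 33 [0.2832 0.2381 0.3573] dimmer rect ((481.66998291015625, -105.05852508544922), (108.32930755615234, 101.3735580444336), 17.588531494140625)
tab pts 94 az -1.0303137037506214 rmax 0.42091252839734467 z 0.154486446569838
```

View pics/fit1.png

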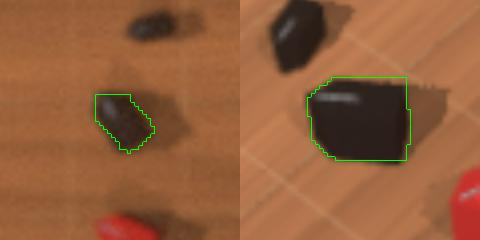

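```bash
python3 - <<'E'
import re
s=open("fit.py").read()
s=s.replace("mt=dark(T,(228,203,256,230),75)","""
hm=np.zeros((400,640))
for y in range(200,235):
    for x in range(225,262): 
        d=T["z_map"][y,x]; hm[y,x]=world(T,(x,y),depth=d)[2]*1000 if d>0 else -9
im=T["color"].astype(int)
print(im[207:226,232:256,0]-im[207:226,232:256,2]); print(hm[207:226,232:256].round().astype(int))
mt=dark(T,(228,203,256,230),95)""")
s=s.replace("tip=pts[pts","pts=pts[(pts[:,2]<.08)];tip=pts[pts")
open("fit.py","w").write(s)
E
python3 fit.py
```

```text
[[101 102 102 101 107 102  97  96  93  92  89  90  93  93  91  96  99  99
  103 102 107 103 103 101]
 [100 103 101 101  97  95  94  87  88  82  89  85  88  86  87  85  87  95
   97  99 100 103  99  99]
 [105 101 101  97  81  65  64  61  64  69  71  71  73  74  71  73  72  82
   80  87  94  95  97  98]
 [ 96 101  99  92  66  40  27  30  39  39  46  53  53  60  68  64  68  62
   71  73  82  83  84  89]
 [100  91  92  82  55  25  16  16  24  22  28  35  44  54  60  63  62  59
   63  69  69  72  70  79]
 [ 97  91  95  83  44  23  15  13  20  28  28  29  37  44  52  56  63  63
   60  68  69  68  69  70]
 [101  97  93  75  43  23  16  15  20  27  32  25  28  40  47  59  62  62
   66  68  71  72  71  71]
 [100 102  93  77  45  19  18  11  16  21  29  30  26  36  38  55  60  62
   67  69  71  71  72  68]
 [101  99  95  80  52  32  21  18  18  23  24  26  28  32  41  44  60  60
   69  67  74  70  69  74]
 [ 98  98  96  94  64  39  32  24  22  19  29  33  26  27  30  49  49  60
   65  71  73  73  73  70]
 [101 101 100  99  81  58  33  25  29  25  26  26  26  26  32  30  44  59
   67  68  75  7
[... 2136 characters left out ...]
 7 -2  1 -1 -3  1  2  0  2  3  0]
 [-1 -4  2  3  1  5 -1  3  0  3 -3  1  3  0 -9  0 -2  2 -2  0  0  2  2  2]]
94 409
(1, 1) [0.7839 0.4935 0.2381 0.667 ]
(1, 0) [0.5607 0.4958 0.2418 4.106 ]
(0, 1) [0.1756 0.4939 0.2385 0.497 ]
top tip 13 [ 0.4803 -0.1049  0.0585] dimmer rect ((481.6033630371094, -105.33482360839844), (109.07624053955078, 99.52609252929688), 16.662216186523438)
tab pts 25 az -0.16892472400250436 rmax 0.050444952229365105 z 0.04446435791338327
side tip 16 [ 0.4803 -0.1038  0.0565] dimmer rect ((481.66998291015625, -105.05852508544922), (108.32930755615234, 101.3735580444336), 17.588531494140625)
tab pts 19 az -0.16946334146884282 rmax 0.0386079386098214 z 0.044185758833118934
```

View pics/fit1.png

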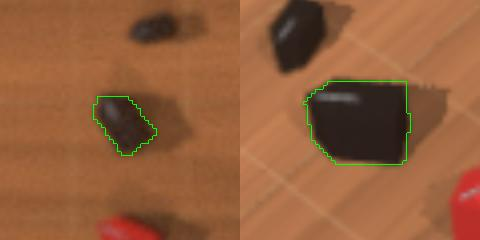

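```bash
python3 - <<'E'
s=open("fit.py").read()
a=s.index("hm=np");b=s.index("print(mt.sum()")
s=s[:a]+"""
def hmask(c,box,thr=.009):
    m=np.zeros((400,640),np.uint8)
    for y in range(box[1],box[3]):
        for x in range(box[0],box[2]):
            d=c["z_map"][y,x]; m[y,x]=d==0 or world(c,(x,y),depth=d)[2]>thr
    m=cv2.morphologyEx(m,cv2.MORPH_CLOSE,np.ones((3,3)))
    n,l,st,_=cv2.connectedComponentsWithStats(m,connectivity=4)
    return l==1+np.argmax(st[1:,4])
mt=hmask(T,(228,203,256,230));ms=dark(S,(255,285,292,318),70)
# top face points in both
F=[]
for n,c,bx in(("T",T,(228,203,256,230)),("S",S,(255,285,292,318))):
    q=[world(c,(x,y),depth=c["z_map"][y,x]) for y in range(bx[1],bx[3]) for x in range(bx[0],bx[2]) if c["z_map"][y,x]>0]
    q=np.array(q);q=q[(q[:,2]>.030)&(q[:,2]<.045)];print(n,len(q),q.mean(0),cv2.minAreaRect((q[:,:2]*1000).astype(np.float32)))
"""+s[b:]
s+="""
for n,c,box in(("top",T,(325,195,375,245)),("side",S,(335,195,400,250))):
    q=np.array([world(c,(x,y),depth=c["z_map"][y,x]) for y in range(box[1],box[3]) for x in range(box[0],box[2])])
    q=q[(q[:,2]>.0395)&(q[:,2]<.05)]
    for C in ((.4816,-.1052),(.4803,-.1045)):
        v=q[:,:2]-C;r=np.hypot(*v.T);k=(r>.014)&(r<.042)&(v[:,0]>0);print(n,C,k.sum(),"az",np.arctan2(v[k,1].sum(),v[k,0].sum()))
        k=(r>.020)&(r<.042)&(v[:,0]>0);print((v[k]*1000).round(0).tolist() if C[0]>.481 else "")
"""
open("fit.py","w").write(s)
E
python3 fit.py
```

```text
T 116 [0.49549838 0.23875618 0.03654706] ((497.12286376953125, 240.10922241210938), (48.115684509277344, 25.692148208618164), 30.7902889251709)
S 225 [0.49541578 0.24096224 0.03422378] ((497.998779296875, 240.53895568847656), (48.62732696533203, 27.184364318847656), 32.641048431396484)
143 409
(1, 1) [0.308  0.4934 0.2388 0.5396]
(1, 0) [0.1273 0.493  0.2388 0.5212]
(0, 1) [0.1756 0.4939 0.2385 0.497 ]
top tip 13 [ 0.4803 -0.1049  0.0585] dimmer rect ((481.6033630371094, -105.33482360839844), (109.07624053955078, 99.52609252929688), 16.662216186523438)
tab pts 25 az -0.16892472400250436 rmax 0.050444952229365105 z 0.04446435791338327
side tip 16 [ 0.4803 -0.1038  0.0565] dimmer rect ((481.66998291015625, -105.05852508544922), (108.32930755615234, 101.3735580444336), 17.588531494140625)
tab pts 19 az -0.16946334146884282 rmax 0.0386079386098214 z 0.044185758833118934
top (0.4816, -0.1052) 25 az -0.12604584247306166
[[39.0, 8.0], [36.0, 5.0], [36.0, -4.0], [33.0, 18.0], [33.0, -7.0], [30.0, -1.0], [30.0, -4.0], [30.0, -7.0], [26.0, -1.0], [26.0, -7.0], [23.0, -1.0], [23.0, -4.0], [20.0, -1.0], [20.0, -4.0], [20.0, -11.0], [14.0, 31.0], [7.0, -23.0], [1.0, -23.0]]
top (0.4803, -0.1045) 26 az -0.14712442642013301

side (0.4816, -0.1052) 20 az -0.12595695919624922
[[35.0, -4.0], [34.0, -8.0], [31.0, -8.0], [37.0, -2.0], [33.0, -0.0], [30.0, -2.0], [30.0, -6.0], [26.0, -5.0], [32.0, -4.0], [26.0, 1.0], [24.0, -2.0], [21.0, -3.0], [20.0, -6.0], [24.0, -2.0], [21.0, -1.0]]
side (0.4803, -0.1045) 21 az -0.14317001086873707
```

View pics/fit1.png

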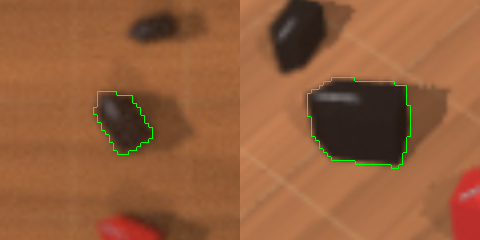

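Knob at (0.4935, 0.2388), heading ≈ 0.53. Shaft at ≈ (0.4812, -0.105), tab heading ≈ -0.15 from both cameras. Moving now.

Request:
send_rows(
  deltas=[
    {"tx": 3, "ty": -2.6, "tz": 0.1},
    {"tx": 6, "ty": -5.2, "tz": 0.2},
    {"tx": 9, "ty": -7.8, "tz": 0.3},
    {"tx": 12, "ty": -10.4, "tz": 0.4},
    {"tx": 15, "ty": -13, "tz": 0.5},
  ],
  claw=5.5,
)

```text
schema error: expected keys tx, ty, tz, rx, ry, rz
```

Request:
send_rows(
  deltas=[
    {"tx": 3, "ty": -2.6, "tz": 0.1},
    {"tx": 6, "ty": -5.2, "tz": 0.2},
    {"tx": 9, "ty": -7.8, "tz": 0.3},
    {"tx": 12, "ty": -10.4, "tz": 0.4},
    {"tx": 15, "ty": -13, "tz": 0.5},
  ],
)

```text
schema error: expected keys tx, ty, tz, rx, ry, rz
```

Request:
send_rows(
  deltas=[
    {"tx": 3, "ty": -2.6, "tz": 0.1, "rx": 0, "ry": 0, "rz": 0},
    {"tx": 6, "ty": -5.2, "tz": 0.2, "rx": 0, "ry": 0, "rz": 0},
    {"tx": 9, "ty": -7.8, "tz": 0.3, "rx": 0, "ry": 0, "rz": 0},
    {"tx": 12, "ty": -10.4, "tz": 0.4, "rx": 0, "ry": 0, "rz": 0},
    {"tx": 15, "ty": -13, "tz": 0.5, "rx": 0, "ry": 0, "rz": 0},
  ],
  claw=5.5,
  squeeze=30,
)

```text
time: 1.42
position: [0.3293, -0.3976, 0.2176]
tool_rot: [0.981, 0.196, 0.0, 0.0]
ft_force: [1.1, -0.4, 0.3]
grip_width: 0.062
```

Request:
send_rows(
  deltas=[
    {"tx": 3, "ty": -2.6, "tz": 0.1, "rx": 0, "ry": 0, "rz": 0},
    {"tx": 6, "ty": -5.2, "tz": 0.2, "rx": 0, "ry": 0, "rz": 0},
    {"tx": 9, "ty": -7.8, "tz": 0.3, "rx": 0, "ry": 0, "rz": 0},
    {"tx": 12, "ty": -10.4, "tz": 0.4, "rx": 0, "ry": 0, "rz": 0},
    {"tx": 15, "ty": -13, "tz": 0.5, "rx": 0, "ry": 0, "rz": 0},
  ],
)

```text
time: 1.83
position: [0.4179, -0.2199, 0.2128]
tool_rot: [0.981, 0.196, 0.0, 0.0]
ft_force: [1.2, -0.1, -0.4]
grip_width: 0.0554
```

Request:
send_rows(
  deltas=[
    {"tx": 2, "ty": -3.3, "tz": 0.4, "rx": 0, "ry": 0, "rz": 0},
    {"tx": 4, "ty": -6.6, "tz": 0.8, "rx": 0, "ry": 0, "rz": 0},
    {"tx": 6, "ty": -9.9, "tz": 1.2, "rx": 0, "ry": 0, "rz": 0},
    {"tx": 8, "ty": -13.2, "tz": 1.6, "rx": 0, "ry": 0, "rz": 0},
    {"tx": 10, "ty": -16.5, "tz": 2, "rx": 0, "ry": 0, "rz": 0},
  ],
)

```text
time: 2.25
position: [0.4464, -0.029, 0.1927]
tool_rot: [0.981, 0.196, 0.0, 0.0]
ft_force: [0.7, -0.0, -0.2]
grip_width: 0.0547
```

Request:
send_rows(
  deltas=[
    {"tx": 2, "ty": -3.3, "tz": 0.4, "rx": 0, "ry": 0, "rz": 0},
    {"tx": 4, "ty": -6.6, "tz": 0.8, "rx": 0, "ry": 0, "rz": 0},
    {"tx": 6, "ty": -9.9, "tz": 1.2, "rx": 0, "ry": 0, "rz": 0},
    {"tx": 8, "ty": -13.2, "tz": 1.6, "rx": 0, "ry": 0, "rz": 0},
    {"tx": 10, "ty": -16.5, "tz": 2, "rx": 0, "ry": 0, "rz": 0},
  ],
)

```text
time: 2.67
position: [0.4752, 0.1621, 0.1726]
tool_rot: [0.981, 0.196, 0.0, 0.0]
ft_force: [-0.1, 0.6, -0.1]
grip_width: 0.0552
```

Request:
send_rows(
  deltas=[
    {"tx": 1.5, "ty": -2, "tz": 1, "rx": 0, "ry": 0, "rz": -0.045},
    {"tx": 3, "ty": -4, "tz": 2, "rx": 0, "ry": 0, "rz": -0.09},
    {"tx": 4.6, "ty": -6.4, "tz": 3, "rx": 0, "ry": 0, "rz": -0.136},
    {"tx": 4.6, "ty": -6.4, "tz": 5, "rx": 0, "ry": 0, "rz": -0.136},
    {"tx": 4.6, "ty": -6.4, "tz": 7, "rx": 0, "ry": 0, "rz": -0.136},
  ],
)

```text
time: 3.08
position: [0.4941, 0.239, 0.1025]
tool_rot: [0.965, 0.264, 0.002, -0.0]
ft_force: [-0.7, -0.2, -0.4]
grip_width: 0.0547
```

Request:
send_rows(
  deltas=[
    {"tx": 0, "ty": 0, "tz": 2.5, "rx": 0, "ry": 0, "rz": 0},
    {"tx": 0, "ty": 0, "tz": 5, "rx": 0, "ry": 0, "rz": 0},
    {"tx": 0, "ty": 0, "tz": 7, "rx": 0, "ry": 0, "rz": 0},
    {"tx": 0, "ty": 0, "tz": 9, "rx": 0, "ry": 0, "rz": 0},
    {"tx": 0, "ty": 0, "tz": 9.6, "rx": 0, "ry": 0, "rz": 0},
  ],
)

```text
time: 3.5
position: [0.4914, 0.2364, 0.004]
tool_rot: [0.965, 0.262, -0.002, -0.0]
ft_force: [-0.2, 0.0, -0.5]
grip_width: 0.0552
```

Run:
```python
from h import *
a=robot.camera("top");b=robot.camera("side")
f=lambda c,x0,y0,x1,y1:cv2.resize(c["color"][y0:y1,x0:x1,::-1],(390,390),interpolation=cv2.INTER_CUBIC)
cv2.imwrite("pics/g1.png",np.hstack([f(a,200,175,280,255),f(b,225,245,325,345)]))
```

```text
(no output)
```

View pics/g1.png

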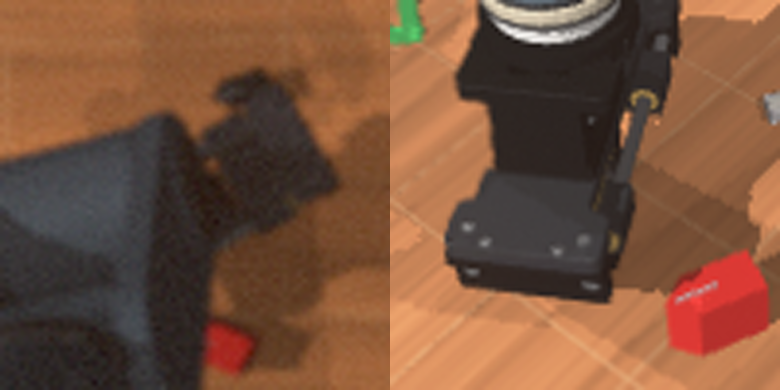

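The gripper body hides the knob in both views, and nothing else is touched. The red look-alike shows on the right of the side crop. Closing.

Request:
send_rows(
  deltas=[
    {"tx": 0, "ty": 0, "tz": 0, "rx": 0, "ry": 0, "rz": 0},
    {"tx": 0, "ty": 0, "tz": 0, "rx": 0, "ry": 0, "rz": 0},
    {"tx": 0, "ty": 0, "tz": 0, "rx": 0, "ry": 0, "rz": 0},
    {"tx": 0, "ty": 0, "tz": 0, "rx": 0, "ry": 0, "rz": 0},
    {"tx": 0, "ty": 0, "tz": 0, "rx": 0, "ry": 0, "rz": 0},
  ],
)

```text
time: 4.02
position: [0.4934, 0.2369, 0.0074]
tool_rot: [0.965, 0.262, 0.001, 0.0]
ft_force: [1.2, -0.4, 0.8]
grip_width: 0.0553
```

Request:
send_rows(
  deltas=[
    {"tx": 0, "ty": 0, "tz": 0, "rx": 0, "ry": 0, "rz": 0},
    {"tx": 0, "ty": 0, "tz": 0, "rx": 0, "ry": 0, "rz": 0},
    {"tx": 0, "ty": 0, "tz": 0, "rx": 0, "ry": 0, "rz": 0},
    {"tx": 0, "ty": 0, "tz": 0, "rx": 0, "ry": 0, "rz": 0},
    {"tx": 0, "ty": 0, "tz": 0, "rx": 0, "ry": 0, "rz": 0},
  ],
  claw=1.5,
  squeeze=40,
)

```text
time: 4.43
position: [0.4928, 0.2368, 0.0065]
tool_rot: [0.965, 0.262, -0.0, -0.0]
ft_force: [0.3, -0.3, 0.7]
grip_width: 0.0298
```

Request:
send_rows(
  deltas=[
    {"tx": 0, "ty": 0, "tz": 0, "rx": 0, "ry": 0, "rz": 0},
    {"tx": 0, "ty": 0, "tz": 0, "rx": 0, "ry": 0, "rz": 0},
    {"tx": 0, "ty": 0, "tz": 0, "rx": 0, "ry": 0, "rz": 0},
    {"tx": 0, "ty": 0, "tz": 0, "rx": 0, "ry": 0, "rz": 0},
    {"tx": 0, "ty": 0, "tz": 0, "rx": 0, "ry": 0, "rz": 0},
  ],
)

```text
time: 4.85
position: [0.4928, 0.2368, 0.0065]
tool_rot: [0.965, 0.262, -0.0, -0.0]
ft_force: [0.1, -0.3, 0.3]
grip_width: 0.0261
```

Request:
send_rows(
  deltas=[
    {"tx": 0, "ty": 0, "tz": -1, "rx": 0, "ry": 0, "rz": 0},
    {"tx": 0, "ty": 0, "tz": -3, "rx": 0, "ry": 0, "rz": 0},
    {"tx": 0, "ty": 0, "tz": -6, "rx": 0, "ry": 0, "rz": 0},
    {"tx": 0, "ty": 0, "tz": -9, "rx": 0, "ry": 0, "rz": 0},
    {"tx": 0, "ty": 0, "tz": -11, "rx": 0, "ry": 0, "rz": 0},
  ],
)

```text
time: 5.27
position: [0.4936, 0.237, 0.1195]
tool_rot: [0.965, 0.262, 0.001, 0.0]
ft_force: [1.3, 0.3, -0.9]
grip_width: 0.0259
```

Request:
send_rows(
  deltas=[
    {"tx": 0, "ty": 0, "tz": 0, "rx": 0, "ry": 0, "rz": 0.12},
    {"tx": 0, "ty": 0, "tz": 0, "rx": 0, "ry": 0, "rz": 0.24},
    {"tx": 0, "ty": 0, "tz": 0, "rx": 0, "ry": 0, "rz": 0.36},
    {"tx": 0, "ty": 0, "tz": 0, "rx": 0, "ry": 0, "rz": 0.48},
    {"tx": 0, "ty": 0, "tz": 0, "rx": 0, "ry": 0, "rz": 0.6},
  ],
)

```text
time: 5.68
position: [0.4927, 0.2368, 0.1174]
tool_rot: [0.999, -0.038, 0.0, -0.0]
ft_force: [-0.3, 0.3, -0.8]
grip_width: 0.0256
```

Request:
send_rows(
  deltas=[
    {"tx": 0, "ty": 0, "tz": 0, "rx": 0, "ry": 0, "rz": 0.08},
    {"tx": 0, "ty": 0, "tz": 0, "rx": 0, "ry": 0, "rz": 0.08},
  ],
)

```text
time: 5.85
position: [0.4927, 0.2368, 0.1172]
tool_rot: [0.997, -0.075, 0.0, -0.0]
ft_force: [0.5, 0.7, 0.0]
grip_width: 0.0257
```

Request:
send_rows(
  deltas=[
    {"tx": 0.4, "ty": 3.4, "tz": 0, "rx": 0, "ry": 0, "rz": 0},
    {"tx": 0.8, "ty": 6.8, "tz": 0, "rx": 0, "ry": 0, "rz": 0},
    {"tx": 1.2, "ty": 10.2, "tz": 0, "rx": 0, "ry": 0, "rz": 0},
    {"tx": 1.5, "ty": 13.6, "tz": 0, "rx": 0, "ry": 0, "rz": 0},
    {"tx": 1.9, "ty": 17, "tz": 0, "rx": 0, "ry": 0, "rz": 0},
  ],
)

```text
time: 6.27
position: [0.4859, 0.0646, 0.117]
tool_rot: [0.997, -0.073, 0.0, 0.0]
ft_force: [0.4, 0.3, 0.1]
grip_width: 0.0255
```

Request:
send_rows(
  deltas=[
    {"tx": 0.4, "ty": 4, "tz": 0, "rx": 0, "ry": 0, "rz": 0},
    {"tx": 0.8, "ty": 8, "tz": 0, "rx": 0, "ry": 0, "rz": 0},
    {"tx": 1.3, "ty": 12, "tz": 0, "rx": 0, "ry": 0, "rz": 0},
    {"tx": 1.7, "ty": 15, "tz": 0, "rx": 0, "ry": 0, "rz": 0},
    {"tx": 1.9, "ty": 17, "tz": 0, "rx": 0, "ry": 0, "rz": 0},
  ],
)

```text
time: 6.68
position: [0.4804, -0.1086, 0.1172]
tool_rot: [0.997, -0.075, 0.001, 0.001]
ft_force: [-0.1, -0.8, -0.4]
grip_width: 0.0257
```

Request:
send_rows(
  deltas=[
    {"tx": 0, "ty": 0, "tz": 0.5, "rx": 0, "ry": 0, "rz": 0},
    {"tx": 0, "ty": 0, "tz": 1, "rx": 0, "ry": 0, "rz": 0},
    {"tx": 0, "ty": 0, "tz": 1, "rx": 0, "ry": 0, "rz": 0},
    {"tx": 0, "ty": 0, "tz": 1, "rx": 0, "ry": 0, "rz": 0},
  ],
)

```text
time: 7.02
position: [0.479, -0.1035, 0.1061]
tool_rot: [0.997, -0.073, -0.001, -0.001]
ft_force: [0.7, 0.2, -1.0]
grip_width: 0.0255
```

Run:
```python
from h import *
o=robot.get_obs();print(o["position"],o["tool_rot"],o["time"])
a=robot.camera("top");b=robot.camera("side")
f=lambda c,x0,y0,x1,y1:cv2.resize(c["color"][y0:y1,x0:x1,::-1],(390,390),interpolation=cv2.INTER_CUBIC)
cv2.imwrite("pics/p1.png",np.hstack([f(a,310,180,390,260),f(b,320,150,420,250)]))
np.savez("c1.npz",sc=b["color"],sz=b["z_map"])
for l in("knob_center","knob_nose","knob_bore","shaft_tip","shaft_seat"):
  for r in robot.tip_of(l,"side"): print(l,np.round(r["xy"],1),round(r["p"],2))
h=.0065
p=np.array(o["position"]);a_=-.15
for nm,e,z in(("center",.0,.018),("nose",.03,.018)):
  print(nm,proj(b,p+[e*np.cos(a_),e*np.sin(a_),z-h]))
```

```text
[ 0.47904947 -0.10346219  0.10612898] [ 9.97298473e-01 -7.34466770e-02 -1.03440019e-03 -5.21533911e-04] 7.0167
knob_center [371.6 195.4] 0.66
knob_center [309.4 323.1] 0.64
knob_center [258.2 278.4] 0.6
knob_nose [293.4 326. ] 0.9
knob_nose [254.1 285.4] 0.66
knob_bore [310.4 324.4] 0.88
knob_bore [258.4 281.1] 0.71
knob_bore [366.1 201.2] 0.54
knob_bore [365.9 229.1] 0.16
shaft_tip [366.7 211.8] 0.45
shaft_seat [286.  241.3] 0.4
center [[370.46685143 193.66190791]]
nose [[361.58090697 188.87803179]]
```

View pics/p1.png

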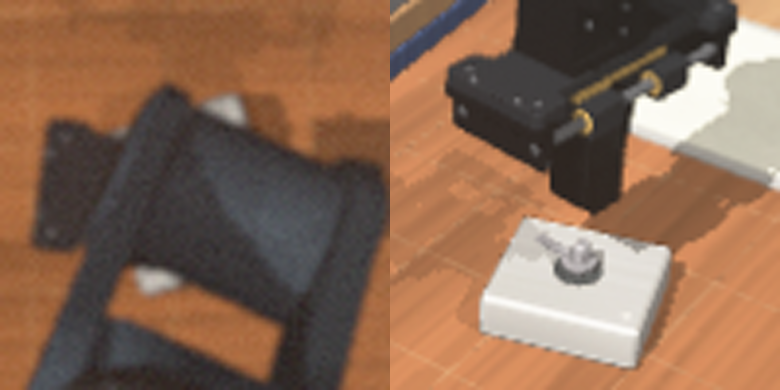

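The side view shows the closed gripper at about crop (585,170) above the shaft at (580,255). The knob is black against black fingers, so I use depth to find its offset in the grip.

```bash
cat > off.py <<'E'
from h import *
import sys
o=robot.get_obs();p=np.array(o["position"]);q=o["tool_rot"]
from scipy.spatial.transform import Rotation as Ro
R=Ro.from_quat(q).as_matrix()
b=robot.camera("side")
L=[]
for y in range(165,225):
  for x in range(340,400):
    d=b["z_map"][y,x]
    if d<=0: continue
    t=R.T@(world(b,(x,y),depth=d)-p)*1000
    if abs(t[0])<45 and abs(t[1])<45 and -45<t[2]<12: L.append((x,y,*t))
L=np.array(L);np.save("off.npy",L)
print(o["position"],len(L))
# grid image: tool x by image row
for y in sorted(set(L[:,1])):
    r=L[L[:,1]==y]; print(int(y),' '.join(f"{int(a)}:({b_:.0f},{c:.0f},{d:.0f})" for a,b_,c,d in r[:,[0,2,3,4]]))
E
python3 off.py | cut -c1-420
```

```text
[ 0.48003556 -0.10454566  0.10669648] 318
180 381:(-11,24,-45)
181 379:(-10,18,-44) 380:(-11,20,-44) 381:(-10,25,-41)
182 377:(-7,14,-42) 378:(-9,15,-42) 379:(-11,17,-42) 380:(-11,21,-40) 381:(-9,27,-37)
183 376:(-5,13,-39) 377:(-6,16,-38) 378:(-11,14,-41) 379:(-10,18,-38) 380:(-11,21,-37) 381:(-12,23,-37)
184 374:(2,14,-32) 375:(-2,13,-34) 376:(-5,13,-35) 377:(-7,14,-36) 378:(-10,14,-37) 379:(-11,17,-37) 380:(-11,22,-34)
185 372:(6,12,-28) 373:(4,13,-28) 374:(2,14,-29) 375:(-1,14,-30) 376:(-4,15,-31) 377:(-7,15,-33) 378:(-11,14,-35) 379:(-10,20,-32) 380:(-10,23,-30)
186 363:(4,-26,-43) 364:(0,-26,-45) 371:(4,5,-29) 372:(1,6,-30) 373:(2,11,-27) 374:(-2,10,-30) 375:(-3,13,-28) 376:(-6,13,-30) 377:(-9,13,-31) 378:(-9,16,-30) 379:(-11,18,-30) 380:(-12,21,-29)
187 362:(8,-25,-38) 363:(3,-27,-41) 364:(1,-26,-41) 365:(-3,-26,-43) 370:(-10,-16,-42) 371:(-1,-1,-31) 372:(-1,3,-30) 373:(-2,6,-28) 374:(-5,6,-30) 375:(-7,8,-30) 376:(-7,11,-28) 377:(-10,12,-29) 378:(-9,17,-26) 379:(-9,22,-24) 380:(-11,22,-25)
188 362:(6,-26,-36) 363:(4,-25,-37) 364:(1,-26,-39) 365:(-4,-27,-41) 366:(-6,-27,-42) 36
[... 3576 characters left out ...]
,3,-1) 377:(-18,6,0) 378:(-19,8,1)
200 364:(1,-22,-1) 365:(-2,-22,-2) 366:(-5,-21,-3) 367:(-7,-20,-4) 368:(-12,-22,-7) 369:(-9,-15,-2) 370:(-9,-11,-0) 371:(-15,-14,-5) 372:(-17,-14,-6) 373:(-19,-12,-6) 374:(-18,-6,-3) 375:(-18,-2,-0) 376:(-18,1,1) 377:(-18,6,4) 378:(-17,12,7)
201 366:(-4,-20,1) 367:(-8,-22,-2) 368:(-11,-21,-3) 369:(-9,-15,1) 370:(-11,-12,1) 371:(-13,-11,1) 372:(-18,-14,-4) 373:(-18,-10,-1) 374:(-18,-6,1) 375:(-18,-1,3) 376:(-18,2,4) 377:(-18,6,7)
202 368:(-12,-22,-1) 369:(-8,-13,5) 370:(-10,-11,5) 371:(-14,-12,3) 372:(-19,-15,-1) 373:(-19,-10,1) 374:(-18,-6,4) 375:(-18,-2,6)
203 370:(-11,-12,7) 371:(-14,-12,5) 372:(-18,-13,3) 373:(-18,-9,5) 374:(-18,-5,7)
204 372:(-16,-11,8)
```

Depth puts the knob's square end 18 mm behind the TCP, so the bore is about 2 mm ahead of it. That places the bore at (0.4819, -0.1048) in the side camera's frame, against the shaft at ≈ (0.4816, -0.1052). Aligned, so I descend.

Request:
send_rows(
  deltas=[
    {"tx": 0, "ty": 0, "tz": 1, "rx": 0, "ry": 0, "rz": 0},
    {"tx": 0, "ty": 0, "tz": 2, "rx": 0, "ry": 0, "rz": 0},
    {"tx": 0, "ty": 0, "tz": 3, "rx": 0, "ry": 0, "rz": 0},
    {"tx": 0, "ty": 0, "tz": 3.7, "rx": 0, "ry": 0, "rz": 0},
    {"tx": 0, "ty": 0, "tz": 3.7, "rx": 0, "ry": 0, "rz": 0},
  ],
)

```text
time: 7.83
position: [0.4787, -0.1046, 0.0678]
tool_rot: [0.997, -0.075, -0.002, -0.001]
ft_force: [0.2, 1.3, -1.1]
grip_width: 0.0255
```

Request:
send_rows(
  deltas=[
    {"tx": 0, "ty": 0, "tz": 0, "rx": 0, "ry": 0, "rz": 0},
    {"tx": 0, "ty": 0, "tz": 0, "rx": 0, "ry": 0, "rz": 0},
    {"tx": 0, "ty": 0, "tz": 0, "rx": 0, "ry": 0, "rz": 0},
  ],
)

```text
time: 8.08
position: [0.4802, -0.1052, 0.0698]
tool_rot: [0.997, -0.075, 0.0, 0.0]
ft_force: [0.6, -0.5, -1.2]
grip_width: 0.0259
```

Run:
```python
from h import *
b=robot.camera("side");save(b,"p2.png",(335,175,405,235),9)
o=robot.get_obs();print(o["position"],o["ft_force"])
```

```text
[ 0.48022895 -0.10522809  0.06990842] [-0.74728966  0.01919055  0.04696876]
```

View pics/p2.png

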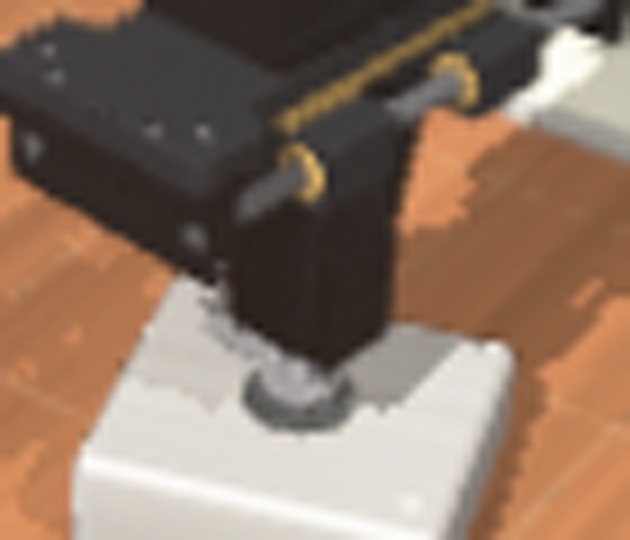

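The knob hangs just above the shaft (crop (300,370)), with the tab at (225,320) lying along the knob's heading. Lowering gently.

Request:
send_rows(
  deltas=[
    {"tx": 0, "ty": 0, "tz": 0.2, "rx": 0, "ry": 0, "rz": 0},
    {"tx": 0, "ty": 0, "tz": 0.4, "rx": 0, "ry": 0, "rz": 0},
    {"tx": 0, "ty": 0, "tz": 0.5, "rx": 0, "ry": 0, "rz": 0},
    {"tx": 0, "ty": 0, "tz": 0.5, "rx": 0, "ry": 0, "rz": 0},
  ],
)

```text
time: 8.47
position: [0.4798, -0.105, 0.0644]
tool_rot: [0.997, -0.075, -0.0, -0.0]
ft_force: [1.0, 0.2, -1.5]
grip_width: 0.0261
```

Request:
send_rows(
  deltas=[
    {"tx": 0, "ty": 0, "tz": 0.1, "rx": 0, "ry": 0, "rz": 0},
    {"tx": 0, "ty": 0, "tz": 0.2, "rx": 0, "ry": 0, "rz": 0},
    {"tx": 0, "ty": 0, "tz": 0.3, "rx": 0, "ry": 0, "rz": 0},
    {"tx": 0, "ty": 0, "tz": 0.3, "rx": 0, "ry": 0, "rz": 0},
  ],
)

```text
time: 8.8
position: [0.4801, -0.1052, 0.0614]
tool_rot: [0.997, -0.075, 0.0, 0.0]
ft_force: [0.7, -1.0, -1.5]
grip_width: 0.0259
```

Request:
send_rows(
  deltas=[
    {"tx": 0, "ty": 0, "tz": 0.2, "rx": 0, "ry": 0, "rz": 0},
    {"tx": 0, "ty": 0, "tz": 0.4, "rx": 0, "ry": 0, "rz": 0},
    {"tx": 0, "ty": 0, "tz": 0.4, "rx": 0, "ry": 0, "rz": 0},
  ],
)

```text
time: 9.05
position: [0.4801, -0.1051, 0.0572]
tool_rot: [0.997, -0.075, 0.0, 0.0]
ft_force: [1.0, 0.6, -1.3]
grip_width: 0.0257
```

Request:
send_rows(
  deltas=[
    {"tx": 0, "ty": 0, "tz": 0.2, "rx": 0, "ry": 0, "rz": 0},
    {"tx": 0, "ty": 0, "tz": 0.4, "rx": 0, "ry": 0, "rz": 0},
    {"tx": 0, "ty": 0, "tz": 0.4, "rx": 0, "ry": 0, "rz": 0},
  ],
)

```text
time: 9.3
position: [0.4801, -0.1051, 0.0532]
tool_rot: [0.997, -0.075, 0.0, 0.0]
ft_force: [0.8, -0.3, -1.1]
grip_width: 0.0258
```

Request:
send_rows(
  deltas=[
    {"tx": 0, "ty": 0, "tz": 0.1, "rx": 0, "ry": 0, "rz": 0},
    {"tx": 0, "ty": 0, "tz": 0.2, "rx": 0, "ry": 0, "rz": 0},
    {"tx": 0, "ty": 0, "tz": 0.2, "rx": 0, "ry": 0, "rz": 0},
  ],
)

```text
time: 9.55
position: [0.4801, -0.1052, 0.0515]
tool_rot: [0.997, -0.075, 0.0, 0.0]
ft_force: [1.4, -0.4, -0.6]
grip_width: 0.0258
```

The knob slid on without axial force. Next I squeeze harder and press.

Request:
send_rows(
  deltas=[
    {"tx": 0, "ty": 0, "tz": 0.1, "rx": 0, "ry": 0, "rz": 0},
    {"tx": 0, "ty": 0, "tz": 0.2, "rx": 0, "ry": 0, "rz": 0},
    {"tx": 0, "ty": 0, "tz": 0.2, "rx": 0, "ry": 0, "rz": 0},
  ],
  squeeze=58,
)

```text
time: 9.8
position: [0.4801, -0.1051, 0.0497]
tool_rot: [0.997, -0.075, 0.0, 0.0]
ft_force: [0.7, 0.3, 2.9]
grip_width: 0.0258
```

Request:
send_rows(
  deltas=[
    {"tx": 0, "ty": 0, "tz": 0.1, "rx": 0, "ry": 0, "rz": 0},
    {"tx": 0, "ty": 0, "tz": 0.2, "rx": 0, "ry": 0, "rz": 0},
    {"tx": 0, "ty": 0, "tz": 0.2, "rx": 0, "ry": 0, "rz": 0},
  ],
)

```text
time: 10.05
position: [0.4801, -0.1052, 0.0477]
tool_rot: [0.997, -0.075, 0.0, 0.0]
ft_force: [0.9, -0.6, 5.0]
grip_width: 0.0256
```

Request:
send_rows(
  deltas=[
    {"tx": 0, "ty": 0, "tz": 0.1, "rx": 0, "ry": 0, "rz": 0},
    {"tx": 0, "ty": 0, "tz": 0.1, "rx": 0, "ry": 0, "rz": 0},
    {"tx": 0, "ty": 0, "tz": 0.1, "rx": 0, "ry": 0, "rz": 0},
  ],
)

```text
time: 10.3
position: [0.4801, -0.1051, 0.0469]
tool_rot: [0.997, -0.075, 0.0, 0.0]
ft_force: [-1.0, -0.3, 6.8]
grip_width: 0.0257
```

Request:
send_rows(
  deltas=[
    {"tx": 0, "ty": 0, "tz": 0.1, "rx": 0, "ry": 0, "rz": 0},
    {"tx": 0, "ty": 0, "tz": 0.15, "rx": 0, "ry": 0, "rz": 0},
    {"tx": 0, "ty": 0, "tz": 0.15, "rx": 0, "ry": 0, "rz": 0},
  ],
)

```text
time: 10.55
position: [0.4801, -0.1052, 0.0455]
tool_rot: [0.997, -0.074, 0.0, 0.0]
ft_force: [0.2, 0.1, 8.2]
grip_width: 0.0258
```

Request:
send_rows(
  deltas=[
    {"tx": 0, "ty": 0, "tz": 0.05, "rx": 0, "ry": 0, "rz": 0},
    {"tx": 0, "ty": 0, "tz": 0.05, "rx": 0, "ry": 0, "rz": 0},
    {"tx": 0, "ty": 0, "tz": 0.05, "rx": 0, "ry": 0, "rz": 0},
  ],
)

```text
time: 10.8
position: [0.4801, -0.1052, 0.0453]
tool_rot: [0.997, -0.074, 0.0, 0.0]
ft_force: [0.3, -0.1, 10.7]
grip_width: 0.0259
```

Request:
send_rows(
  deltas=[
    {"tx": 0, "ty": 0, "tz": 0.05, "rx": 0, "ry": 0, "rz": 0},
    {"tx": 0, "ty": 0, "tz": 0.05, "rx": 0, "ry": 0, "rz": 0},
    {"tx": 0, "ty": 0, "tz": 0.05, "rx": 0, "ry": 0, "rz": 0},
  ],
)

```text
time: 11.05
position: [0.4802, -0.1052, 0.0453]
tool_rot: [0.997, -0.074, 0.001, 0.0]
ft_force: [-0.4, 0.5, 13.7]
grip_width: 0.0252
```

Position stalls at 0.0453 m while the force climbs, so the stop is reached. A little more push for margin, then I check that it holds.

Request:
send_rows(
  deltas=[
    {"tx": 0, "ty": 0, "tz": 0.05, "rx": 0, "ry": 0, "rz": 0},
    {"tx": 0, "ty": 0, "tz": 0.08, "rx": 0, "ry": 0, "rz": 0},
    {"tx": 0, "ty": 0, "tz": 0.08, "rx": 0, "ry": 0, "rz": 0},
  ],
)

```text
time: 11.3
position: [0.4802, -0.1052, 0.0452]
tool_rot: [0.997, -0.074, 0.001, 0.0]
ft_force: [-1.9, 1.5, 20.5]
grip_width: 0.0256
```

Request:
send_rows(
  deltas=[
    {"tx": 0, "ty": 0, "tz": 0, "rx": 0, "ry": 0, "rz": 0},
    {"tx": 0, "ty": 0, "tz": 0, "rx": 0, "ry": 0, "rz": 0},
    {"tx": 0, "ty": 0, "tz": 0, "rx": 0, "ry": 0, "rz": 0},
    {"tx": 0, "ty": 0, "tz": 0, "rx": 0, "ry": 0, "rz": 0},
    {"tx": 0, "ty": 0, "tz": 0, "rx": 0, "ry": 0, "rz": 0},
  ],
)

```text
time: 11.72
position: [0.4802, -0.1052, 0.0452]
tool_rot: [0.997, -0.074, 0.001, 0.0]
ft_force: [-1.9, 0.1, 20.1]
grip_width: 0.0258
```

Run:
```python
from h import *
b=robot.camera("side");save(b,"p3.png",(335,175,405,235),9)
o=robot.get_obs();print(o["time"],o["position"],o["ft_force"],o["moment"],o["grip_width"])
p=np.array(o["position"])
from scipy.spatial.transform import Rotation as Ro
R=Ro.from_quat(o["tool_rot"]).as_matrix();L=[]
for y in range(180,235):
  for x in range(340,400):
    d=b["z_map"][y,x]
    if d>0:
      w=world(b,(x,y),depth=d);t=R.T@(w-p)*1000
      if -25<t[0]<-12 and abs(t[1])<10 and t[2]<8: L.append([*t,w[2]*1000])
L=np.array(L);k=L[:,0]<-15
print("end face x",np.median(L[k,0]),"lowest z of end face",np.sort(L[k,3])[:8].round(1),"highest",np.sort(L[:,3])[-6:].round(1))
q=[]
for y in range(195,240):
  for x in range(335,405):
    d=b["z_map"][y,x]
    if d>0:
      w=world(b,(x,y),depth=d)*1000
      v=w[:2]-[481.4,-105.1];
      if .037<w[2]/1000<.046 and 8<np.hypot(*v)<45:q.append([x,y,*w])
print(np.array(q).round(0).tolist())
```

```text
11.7667 [ 0.48014514 -0.10517609  0.04518663] [-3.26093531  1.19247223 20.28791484] [0.21987782 0.33872047 0.05836529] 0.025678861651216175
end face x -18.69818568111449 lowest z of end face [38.9 39.4 39.7 39.8 41.3 42.8 44.  44.2] highest [166.8 167.4 169.  169.9 170.3 171.4]
[[353.0, 215.0, 521.0, -92.0, 37.0], [360.0, 215.0, 501.0, -96.0, 44.0], [360.0, 216.0, 501.0, -95.0, 41.0], [376.0, 217.0, 462.0, -112.0, 46.0], [377.0, 217.0, 461.0, -115.0, 45.0], [361.0, 218.0, 492.0, -86.0, 44.0], [374.0, 218.0, 464.0, -106.0, 45.0], [375.0, 218.0, 462.0, -108.0, 45.0], [376.0, 218.0, 461.0, -110.0, 44.0], [377.0, 218.0, 460.0, -115.0, 42.0], [375.0, 219.0, 460.0, -105.0, 44.0], [376.0, 219.0, 461.0, -112.0, 40.0], [368.0, 220.0, 474.0, -92.0, 43.0], [369.0, 220.0, 470.0, -91.0, 46.0], [372.0, 220.0, 463.0, -95.0, 46.0], [373.0, 220.0, 463.0, -99.0, 44.0], [374.0, 220.0, 461.0, -102.0, 43.0], [375.0, 220.0, 461.0, -107.0, 39.0], [366.0, 221.0, 474.0, -82.0, 46.0], [367.0, 221.0, 472.0, -85.0, 45.0], [368.0, 221.0, 473.0, -91.0, 40.0], [369.0, 221.0, 470.0, -91.0, 42.0], [370.0, 221.0, 466.0, -90.0, 44.0], [371.0, 221.0, 464.0, -92.0, 44.0], [372.0, 221.0, 462.0, -93.0, 44.0], [373.0, 221.0, 463.0, -100.0, 40.0], [374.0, 221.0, 460.0, -100.0, 41.0], [367.0, 222.0, 474.0, -89.0, 38.0], [369.0, 222.0, 469.0, -90.0, 39.0], [370.0, 222.0, 466.0, -91.0, 41.0], [371.0, 222.0, 464.0, -91.0, 41.0], [372.0, 222.0, 463.0, -96.0, 39.0], [377.0, 225.0, 448.0, -95.0, 37.0]]
```

View pics/p3.png

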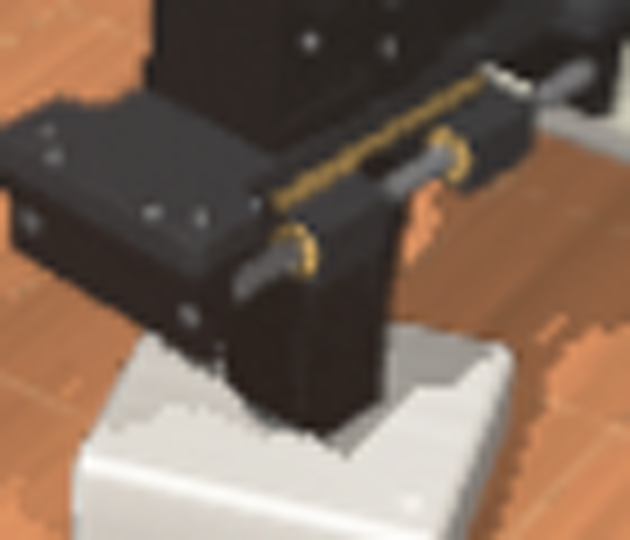

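The side view shows the knob down at the dimmer, hiding the shoulder (crop (310,420)). By depth its underside is at about 39 mm, which is 45 − 6 mm, so it is seated and at the stop. It holds steady at 20 N. Handing in.

Run:
```python
from rig import robot
print(robot.hand_in());o=robot.get_obs();print(o["time"],o["position"],o["ft_force"],o["grip_width"])
```

```text
the job is handed in; nothing more can be done
None
the job is handed in; nothing more can be done
```

I picked up the larger black knob and turned it from heading about 0.53 to -0.15 rad, so the nose lies over the tab. I lowered it onto the D-shaft and pressed it to the stop, and handed in at about 11.8 s still gripping and pressing.

**Seating:** the knob slid over the shaft with no noticeable axial force.

**Pressing:** resistance began at about the expected shoulder height. It rose like the spring over about 6 mm, then the tool stalled at z = 0.0452 m, holding steady at about 20 N against the spring's 9.8 N.

**Depth check:** the side camera put the underside at about 39 mm, which is the seated height (45 mm) less the full 6 mm press. The grip width stayed near 26 mm, and the knob had not slipped noticeably.

**Not fully checked:**
- The gripper hid the nose and tab at the end, so their alignment is inferred from the fit and the earlier pictures.
- I did not photograph the bystander objects again at the end. Nothing suggested contact with them.
- The networks' top-view knob labels were off or missed the knob, so the pose came from my own silhouette and depth fit. The two cameras agreed on it to about 1 mm.

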